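# Third hand: press the thermometer holder against its sprung mounting plate

## Task

Please be my third hand while I screw on the thermometer holder: pick up the loose metal holder, keep it upright and press its flat back squarely against the rubber-faced sprung plate of the mount, edges flush with the plate all round, with a steady push of about 10 N (like a kilogram's weight; never as much as 20 N). Keep that push up for at least three seconds and finish while still gripping the holder and pressing it there in the air: do not let go. Leave the other things on the cart where they are.

Things in the scene. Friction and masses are not known exactly. Their poses are not given: they have to be found in the camera images.
- holder: Loose aluminium thermometer holder, 0.12 to 0.22 kg, standing upright: flat back plate 80 wide (y) x 50 high x 5 mm thick, with an open-topped square socket (40 in x, 32 wide in y, 50 mm high, 3 mm walls) on its front. Origin: underside, under the socket's middle; z up; x points from socket to back plate. Socket x -20 to +20, y -16 to +16; back face at x = +25 mm.
- holder_grip (a point): A good place to take the holder from above, across the socket's 32 mm width (fingers closing along the holder's y): 3 mm in front (-x) of the holder's origin, 28 mm above its underside. Axes as holder.
- holder_back (a point): Centre of the holder's flat back face (25 mm behind its origin along +x, 25 mm above its underside). Axes as holder. It has to meet plate_face.
- mount: Steel stand fixed to the cart top, place and yaw (up to 0.35 rad) vary. Base 110 wide x 10 mm high (x = +10 to +125 mm), two uprights (from x = +60 mm) with a crossbar, top at 124 mm, the sprung backing plate in front of them. Origin: on the cart top under the plate's front face at rest. x: level, from the face back to the uprights (direction to press, away from the robot); z up.
- plate_face (a point): Centre of the backing plate's rubber front face, 85 mm above the cart top; moves with the plate. Axes as mount (x = direction to press). The plate is 80 wide (y) x 50 high (z) x 10 mm thick, the same outline as the holder's back, springs behind it; its lower edge is 60 mm above the cart top.
- backplate (a joint): How far the backing plate is pushed back along the mount's +x, in m: 0 at rest, stop at 0.022. Springs of 0.8 N per mm and no preload: 10 N at 0.0125 m.
- cup: Bystander: white lidded enamel cup, 90 mm across the lid, 107 mm high with its knob, handle at its +y. Origin at the centre of its underside. It and the holder may change places, left and right.
- case: Bystander: flat steel thermometer case lying down, 125 (x) x 26 x 16 mm high. Origin at the centre of its underside.
- drops: Bystander: small white eyedrop bottle standing, 26 mm across, 55 mm high. Origin at the centre of its underside.
- tray: Bystander: blue plastic eyedrop tray 130 (x) x 200 (y) x 35 mm, with a sliding cover (45 mm to the top of its grip). Origin at the centre of its underside.
- mirror: Bystander: round mirror in a fork, on a white ceramic foot 110 mm across; 200 mm high and 145 mm wide (y). Origin at the centre of its underside.
- dish: Bystander: small steel dish of screws 60 x 60 x 15 mm, beside the mount. Origin at the centre of its underside.
- driver: Bystander: black-handled screwdriver, 170 mm long, 30 mm thick at most, lying beside the mount, handle away from the robot. Its x axis runs from handle to tip.

How it is judged:
By the outcome, as a careful person would: the job done as asked, in the order asked, and still so for the second after the job is handed in, while the arm keeps its last pose, push and grip.
It also fails if it takes over 54 s, if anything falls off the work surface, if the arm or the gripper's body presses on something with over 40 N, if the wrist force passes 120 N, or if a joint passes its speed limit or range.

## Robot

A 6-joint arm with a two-finger parallel gripper is mounted at the origin on the work surface. World frame = base frame: x ahead of the robot, y to its left, z up, the work surface at z = 0. Lengths are in m, angles in rad, forces in N, time in s.
With the tool pointing down it reaches from about 0.375 to 0.9 m from the base axis. Payload 3.1 kg.
Tool frame: the origin (TCP) lies at the very end of the fingers, on their centre line; the grasp point (between the pads) lies 19 mm behind it; x points along the fingers, y is the direction in which the jaws open and shut, and the axes are right-handed (so a half turn about x gives the same grasp; the last joint's range is limited). The gripper opens to 87 mm and grips with 3 to 60 N. Pads are 19 mm wide; open, the fingers measure 117 mm over their backs; the gripper's body (75 mm by 190 mm) begins 51 mm behind the grasp point.
Start: joints at [0.954, 0.527, 1.433, -0, 1.181, -0.178], TCP at [0.265, 0.566, 0.223] pointing down, gripper open.
Joint ranges: [-3.08, 3.08], [-0.75, 2.2], [0.22, 2.44], [-1.43, 4.57], [0, 2.65], [-2.85, 2.85]. Speed limits (rad/s): [2.79, 2.79, 3.14, 3.14, 3.14, 3.14].

## Interface

Orientations are given as a 3x3 rotation matrix whose columns are the frame's x, y, z axes.
In Python, from workcell import arm gives the robot as it stands.
- The arm moves only by the tool carry_out, never from a script. Its argument "motion" is a list that holds one entry, the list of rows, each a list of 7 numbers: the shift along the tool's x, y, z in mm, then the turn, a rotation vector about the tool's x, y, z in degrees, then the opening, from 0 (shut) to 1 (fully open). A call has 1 to 12 rows; each row shifts and turns the pose as measured when the row begins, along the tool's axes as they then stand; what a row does not reach is not made up. A row lasts 1/12 s, in which the tool goes at most 41.7 mm and 7.16 degrees, less where a joint would pass 70% of its speed; a pose out of reach is approached as far as the arm can. A call is refused whole if a number of a shift passes 41.7 or a number of a turn 7.16, either way. A call with a gripper value outside its range is refused whole. The fingers move at their own pace and stop on an object; "newtons" is the grip in N (left out, the last holds). Time passes only in rows, so rows that do not move let the fingers close. It gives the time, the measured TCP pose, the force and the opening at its end, in the units of the state.
- arm.observe(): the state, without advancing time (a new reading comes with each control period).
- arm.snapshot(name): name is "scene" or "top"; returns a dict with "pixels" (384x512x3 uint8, blue, green, red), "K" (3x3 intrinsics, pixels), "k1" (the pictures are not rectified: a ray, as slopes to the right and down, at radius r is drawn at 1 + k1 r^2 times it, then the intrinsics apply), "extrinsics" (4x4, takes a point from camera to world coordinates). Camera axes: x right, y up, looking along -z (the intrinsics and any distortion apply to the point x, -y, -z); pixel columns grow to the right and rows downward; lengths in m; the calibration is good to about 2 mm. A picture is of the moment at which its call begins. There is no depth.
- arm.job_done(): hands the job in, once; it reports no verdict.
The state is a dict: "clock": time; "q": joint angles; "dq": joint speeds; "effort": joint torques, N m; "tool_pos": TCP position; "ee_rot": TCP orientation; "wrist_force": force on the tool from outside, world axes, zero at the start; "torque": the same for the moment, N m; "gripper_width": finger opening in m.
Only numpy, scipy, OpenCV 4.12 (cv2) and the standard library are available. Lean on these libraries where they do the work, as an engineer would, in place of code of your own. Each camera call takes 0.05 s, during which the arm holds its last target. There are 200 camera calls.

## Working session

There is one attempt and no reset: what is moved stays moved. The work goes in short steps, Python scripts to look and compute and a tool call to move; the robot and the scene stay as the last step left them, time stands still between calls to the robot, and variables do not carry over. Pictures are saved under pics/ and viewed, about 8 in all and at most 12, crops included, and the job is handed in when it is done.

Besides the shell and the picture viewer there is one more tool, called after "Emit:" by a JSON object that holds its "op" and its "data". carry_out: Moves the arm, as the interface text tells. Its arguments: {"type":"object","properties":{"motion":{"type":"array"},"newtons":{"type":"number"}},"required":["motion"]}

```bash
ls; mkdir -p pics
python3 - <<'E'
from workcell import arm
import cv2,numpy as np
for n in("scene","top"):
    s=arm.snapshot(n); cv2.imwrite(f"pics/{n}0.png",s["pixels"]); np.savez(f"{n}0.npz",**s)
    print(n,s["K"].tolist(),s["k1"],np.round(s["extrinsics"],3).tolist())
o=arm.observe(); print(o)
E
```

```text
pics
scene [[357.7261171422606, 0.0, 254.942646150962], [0.0, 357.7261171422606, 189.0931077616369], [0.0, 0.0, 1.0]] -0.06802420201561854 [[0.693, -0.513, 0.506, 1.053], [0.72, 0.473, -0.507, -0.459], [0.021, 0.716, 0.697, 0.698], [0.0, 0.0, 0.0, 1.0]]
top [[472.34999408250866, 0.0, 259.5548631962297], [0.0, 472.34999408250866, 182.28817757491888], [0.0, 0.0, 1.0]] -0.057539316331481155 [[0.018, 0.985, -0.174, 0.382], [-1.0, 0.02, 0.007, 0.025], [0.011, 0.173, 0.985, 1.251], [0.0, 0.0, 0.0, 1.0]]
{'clock': 0.1, 'q': array([ 9.53478657e-01,  5.28401008e-01,  1.43376528e+00,  7.75532227e-06,
        1.18138764e+00, -1.78501739e-01]), 'dq': array([ 1.01448888e-03,  5.38004121e-05, -4.81708703e-03,  9.97305619e-04,
       -3.57991182e-04,  8.42306025e-04]), 'effort': array([-7.34501100e-05, -4.40985096e+01, -1.77149910e+01,  6.34705159e-02,
        5.33892796e-02, -3.67372684e-05]), 'tool_pos': array([0.26513128, 0.56525745, 0.22165522]), 'ee_rot': array([[-1.14113347e-03,  4.24869449e-01,  9.05253914e-01],
       [-1.59513590e-03,  9.05252578e-01, -4.24870833e-01],
       [-9.99998077e-01, -1.92883734e-03, -3.55289509e-04]]), 'wrist_force': array([-0.17263926,  0.83606097, -0.22452544]), 'torque': array([-0.00265128, -0.06105498,  0.01318202]), 'gripper_width': 0.08696110011967623}
```

View pics/scene0.png

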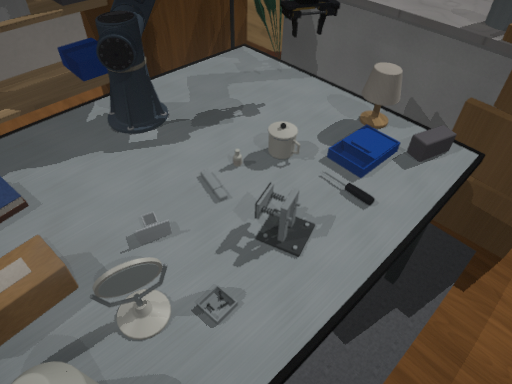

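View pics/top0.png

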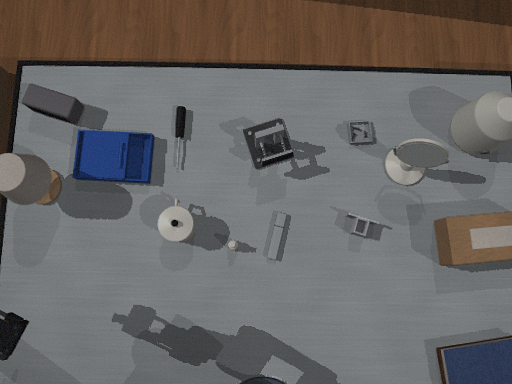

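The scene view has the holder near (150,230) and the mount near (285,215). In the top view they are at (362,222) and (272,145), with the mirror at about (410,160), the dish at (360,132) and the case at (278,235). I'll enlarge crops of both.

```bash
cat > h.py <<'E'
import numpy as np,cv2
def ray(s,u,v):
    K=s["K"];k=float(s["k1"]);d=np.array([(u-K[0,2])/K[0,0],(v-K[1,2])/K[1,1]])
    p=d.copy()
    for _ in range(20): p=d/(1+k*(p@p))
    E=s["extrinsics"]; r=E[:3,:3]@np.array([p[0],-p[1],-1]); return E[:3,3],r
def onz(s,u,v,z):
    c,r=ray(s,u,v); return c+r*(z-c[2])/r[2]
def proj(s,P):
    E=s["extrinsics"];q=E[:3,:3].T@(np.asarray(P)-E[:3,3]);p=np.array([q[0],-q[1]])/-q[2]
    p=p*(1+float(s["k1"])*(p@p));K=s["K"];return np.array([K[0,0]*p[0]+K[0,2],K[1,1]*p[1]+K[1,2]])
def tri(s1,p1,s2,p2):
    A=0;b=0;L=[ray(s1,*p1),ray(s2,*p2)]
    for c,r in L:
        r=r/np.linalg.norm(r);M=np.eye(3)-np.outer(r,r);A=A+M;b=b+M@c
    X=np.linalg.solve(A,b);return X,max(np.linalg.norm((np.eye(3)-np.outer(r,r)/(r@r))@(X-c)) for c,r in L)
E
python3 - <<'E'
import cv2,numpy as np
def crop(n,u,v,w=66,h=50,f=6):
    im=cv2.imread(f"pics/{n}0.png")[v:v+h,u:u+w]
    im=cv2.convertScaleAbs(cv2.resize(im,None,fx=f,fy=f,interpolation=cv2.INTER_CUBIC),alpha=1.3)
    for i in range(0,w,10): cv2.putText(im,str(u+i),(i*f,8),0,.3,(0,255,255));cv2.line(im,(i*f,9),(i*f,13),(0,255,255))
    for i in range(0,h,10): cv2.putText(im,str(v+i),(0,i*f+3),0,.3,(0,255,255))
    return im
a=np.hstack([crop("scene",116,205),crop("scene",250,178,66,50)])
b=np.hstack([crop("top",330,200),crop("top",240,120)])
cv2.imwrite("pics/c1.png",np.vstack([a,b]))
E
```

```text
(no output)
```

View pics/c1.png

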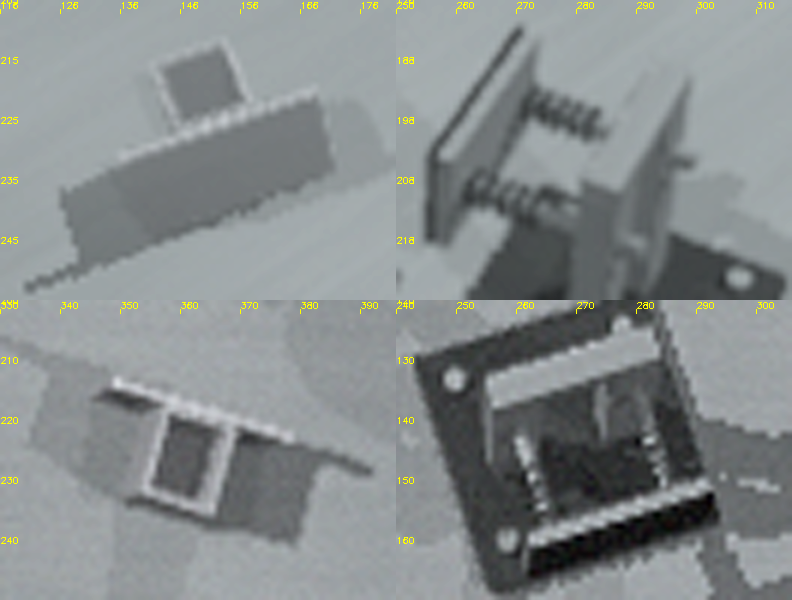

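The crops show the holder's plate top edge and socket rim clearly. They also show the mount plate's bright top strip and its black rubber front. I'll triangulate the corners.

Run:
```python
import numpy as np
from h import *
S=dict(np.load("scene0.npz"));T=dict(np.load("top0.npz"))
c=lambda u0,v0,x0,y0:(lambda x,y:(u0+(x-x0)/6-.42,v0+(y-y0)/6-.42))
sh,sm,th,tm=c(116,205,0,0),c(250,178,396,0),c(330,200,0,300),c(240,120,396,300)
p=lambda *a:print(*[np.round(x,4) for x in a])
# scene: left end of plate = world -y? check: proj
print("holder")
for a,b in (((318,92),(113,380)),((62,190),(295,438)),((222,40),(143,490)),((157,66),(215,515))):
    p(*tri(S,sh(*a),T,th(*b)), onz(T,*th(*b),.05), onz(S,*sh(*a),.05))
for a in ((333,170),(80,265)): p("bottom",onz(S,*sh(*a),0.))
print("mount")
for a,b in (((538,42),(527,530)),((440,160),(710,478))):
    p(*tri(S,sm(*a),T,tm(*b)), onz(T,*tm(*b),.11), onz(S,*sm(*a),.11))
for a in ((519,28),(428,152)): p("front top scene",onz(S,*sm(*a),.11))
for b in ((527,578),(718,525)): p("front bottom top",onz(T,*tm(*b),.06))
```

```text
holder
[ 0.519  -0.2125  0.0497] 0.0008 [ 0.5186 -0.2132  0.05  ] [ 0.5198 -0.212   0.05  ]
[ 0.492  -0.3021  0.0404] 0.0092 [ 0.4951 -0.2911  0.05  ] [ 0.4947 -0.312   0.05  ]
[ 0.4716 -0.2253  0.0516] 0.0002 [ 0.4718 -0.2255  0.05  ] [ 0.4701 -0.2249  0.05  ]
[ 0.4629 -0.2538  0.0501] 0.0025 [ 0.4618 -0.2561  0.05  ] [ 0.4644 -0.2518  0.05  ]Traceback (most recent call last):
  File "<stdin>", line 11, in <module>
  File "<stdin>", line 6, in <lambda>
    return _wrapfunc(a, 'round', decimals=decimals, out=out)
    return _wrapit(obj, method, *args, **kwds)
    result = getattr(arr, method)(*args, **kwds)
numpy._core._exceptions._UFuncNoLoopError: ufunc 'multiply' did not contain a loop with signature matching types (dtype('<U6'), dtype('float64')) -> None
```

Run:
```python
import numpy as np
from h import *
S=dict(np.load("scene0.npz"));T=dict(np.load("top0.npz"))
c=lambda u0,v0,x0,y0:(lambda x,y:(u0+(x-x0)/6-.42,v0+(y-y0)/6-.42))
sh,sm,th,tm=c(116,205,0,0),c(250,178,396,0),c(330,200,0,300),c(240,120,396,300)
p=lambda *a:print(*[np.round(x,4) for x in a])
p(*tri(S,sh(120,157),T,th(295,438)),onz(S,*sh(120,157),.05))
print("mount")
for a,b in (((538,42),(527,530)),((440,160),(710,478))):
    p(*tri(S,sm(*a),T,tm(*b)), onz(T,*tm(*b),.11), onz(S,*sm(*a),.11))
for a in ((519,28),(428,152)): p(onz(S,*sm(*a),.11))
for b in ((527,578),(718,525)): p(onz(T,*tm(*b),.06))
```

```text
[ 0.4958 -0.2891  0.0516] 0.0018 [ 0.4956 -0.2872  0.05  ]
mount
[0.6446 0.0128 0.1084] 0.0003 [0.6444 0.013  0.11  ] [0.6455 0.0112 0.11  ]
[ 0.6671 -0.063   0.1119] 0.0009 [ 0.6681 -0.0624  0.11  ] [ 0.6653 -0.0624  0.11  ]
[0.6346 0.0115 0.11  ]
[ 0.6592 -0.0628  0.11  ]
[0.6348 0.0121 0.06  ]
[ 0.6599 -0.0698  0.06  ]
```

The corners agree to 2 mm. The holder origin is at about (0.486,-0.246) with yaw -0.30. The plate face is at about (0.647,-0.0275,0.085) with yaw +0.30. I'll move over the holder next, keeping the arm high.

Emit:
{"op": "carry_out", "data": {"motion": [[[0,-32,20,-4,0,0,1],[0,-32,20,-4,0,0,1],[0,-32,20,0,0,0,1],[0,-32,20,0,0,0,1],[0,-32,20,0,0,0,1],[0,-32,20,0,0,0,1],[0,-32,20,0,0,0,1],[0,-32,20,0,0,0,1],[0,-32,20,0,0,0,1],[0,-32,20,0,0,0,1],[0,-32,20,0,0,0,1],[0,-32,20,0,0,0,1]]], "newtons": 45}}

```text
clock: 1.1
tool_pos: [0.377, 0.1161, 0.2169]
ee_rot: [[-0.003, 0.272, 0.962], [0.001, 0.962, -0.272], [-1.0, -0.0, -0.004]]
wrist_force: [1.1, 0.9, 0.1]
gripper_width: 0.0872
```

```bash
cat >> h.py <<'E'
def need(o,P,yaw):
    "remaining shift (mm) in tool axes and turn (deg) in tool axes, to TCP P, tool down, tool z at yaw"
    from scipy.spatial.transform import Rotation as R
    c,s=np.cos(yaw),np.sin(yaw);G=np.array([[0,-s,c],[0,c,s],[-1,0,0]]);C=np.asarray(o["ee_rot"])
    print("t%.2f"%o["clock"],"pos",np.round(o["tool_pos"],4),"shift",np.round(C.T@(np.asarray(P)-o["tool_pos"])*1000,1),
      "turn",np.round(np.degrees(R.from_matrix(C.T@G).as_rotvec()),2),"F",np.round(o["wrist_force"],1),"w",round(o["gripper_width"]*1000,1),"q6",np.round(o["q"][5],2))
E
python3 - <<'E'
from workcell import arm
from h import *
need(arm.observe(),[.483,-.245,.11],-.30)
T=dict(np.load("top0.npz"));g=cv2.cvtColor(T["pixels"],cv2.COLOR_BGR2GRAY)
# bright strips within mount: plate top (z .11) and crossbar top (z .124)
for (u0,u1,v0,v1,z) in ((258,296,147,163,.11),(252,288,122,140,.124)):
    m=np.zeros_like(g);m[v0:v1,u0:u1]=(g[v0:v1,u0:u1]>115)*255
    n,l,st,_=cv2.connectedComponentsWithStats(m);i=1+np.argmax(st[1:,4]);v,u=np.where(l==i)
    P=np.array([onz(T,a,b,z)[:2] for a,b in zip(u,v)],np.float32)
    w,V=np.linalg.eigh(np.cov(P.T));d=V[:,1]*np.sign(V[1,1]);r=cv2.minAreaRect(P)
    print(st[i],P.mean(0),"yaw",np.arctan2(-d[0],d[1]),"rect",np.round(r[1],4),r[2])
E
```

```text
t1.10 pos [0.377  0.1161 0.2169] shift [ 106.2 -318.6  200.7] turn [ 1.39 -0.2   0.01] F [1.1 0.9 0.1] w 87.2 q6 -1.28
[262 150  30  11  65] [ 0.6523342  -0.02403179] yaw 0.33359120135223586 rect [0.0053 0.0765] 19.12004852294922
[255 123  29  15 159] [ 0.71162903 -0.00523711] yaw 0.36412926735748496 rect [0.0186 0.0716] 20.256643295288086
```

Emit:
{"op": "carry_out", "data": {"motion": [[[0,-32,20,1.4,0,0,1],[0,-32,20,0,0,0,1],[0,-32,20,0,0,0,1],[0,-32,20,0,0,0,1],[0,-32,20,0,0,0,1],[5,-32,20,0,0,0,1],[10,-32,20,0,0,0,1],[15,-32,20,0,0,0,1],[20,-32,20,0,0,0,1],[20,-30,20,0,0,0,1],[20,0,0,0,0,0,1]]]}}

```text
clock: 2.02
tool_pos: [0.4782, -0.2715, 0.1295]
ee_rot: [[0.011, 0.306, 0.952], [-0.011, 0.952, -0.306], [-1.0, -0.007, 0.014]]
wrist_force: [1.2, -0.4, 0.0]
gripper_width: 0.0872
```

Run:
```python
from workcell import arm
from h import *
o=arm.observe();need(o,[.483,-.245,.09],-.30)
f=4;L=[]
for n,(u,v,w,h) in (("scene",(100,150,100,110)),("top",(310,175,100,110))):
    s=arm.snapshot(n);np.savez(f"{n}1.npz",**s)
    p=proj(s,o["tool_pos"]);print(n,"tcp proj",p)
    im=cv2.resize(s["pixels"][v:v+h,u:u+w],None,fx=f,fy=f,interpolation=cv2.INTER_CUBIC)
    cv2.circle(im,tuple(int(x) for x in (p-[u,v]+.5)*f),3,(0,0,255),1);L.append(im)
cv2.imwrite("pics/c2.png",np.hstack(L))
```

```text
t2.02 pos [ 0.4782 -0.2715  0.1295] shift [39.2 26.9 -4. ] turn [-0.62  0.81  0.42] F [ 1.2 -0.4  0. ] w 87.2 q6 -1.98
scene tcp proj [130.07495282 199.59633429]
top tcp proj [379.35092063 226.53533391]
```

View pics/c2.png

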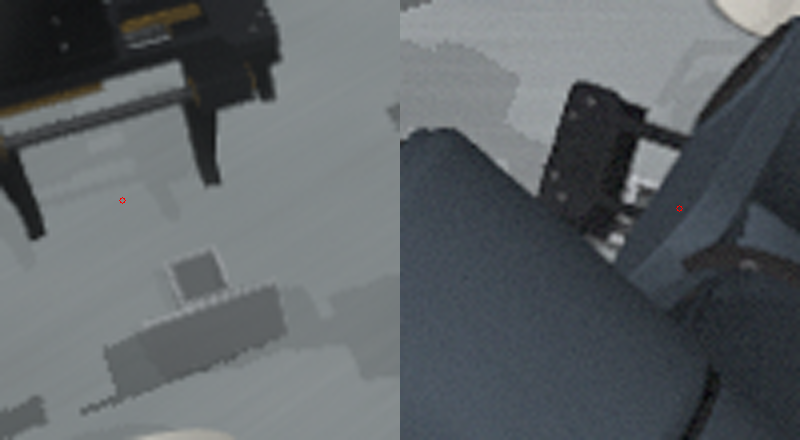

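The scene view shows the fingers about 27 mm off sideways from the socket at (200,275 in the crop), which matches the numbers. The top view is blocked by the arm. I'll correct the offset and descend partway.

Emit:
{"op": "carry_out", "data": {"motion": [[[0,14,-2,-0.6,0.8,0.4,1],[0,13,-2,0,0,0,1],[10,0,0,0,0,0,1],[20,0,0,0,0,0,1],[9,0,0,0,0,0,1],[0,0,0,0,0,0,1]]]}}

```text
clock: 2.62
tool_pos: [0.4764, -0.2254, 0.09]
ee_rot: [[-0.013, 0.286, 0.958], [0.014, 0.958, -0.286], [-1.0, 0.01, -0.016]]
wrist_force: [0.9, -0.2, -0.2]
gripper_width: 0.087
```

Run:
```python
from workcell import arm
from h import *
o=arm.observe();need(o,[.483,-.245,.009],-.30)
s=arm.snapshot("scene");f=6;u,v,w,h=90,150,110,100
im=cv2.resize(s["pixels"][v:v+h,u:u+w],None,fx=f,fy=f,interpolation=cv2.INTER_CUBIC)
C=o["ee_rot"]
def dot(P,c): p=proj(s,P);cv2.circle(im,tuple(int(x) for x in (p-[u,v]+.5)*f),3,c,1)
for y in(-.0435,.0435): dot(o["tool_pos"]+C[:,1]*y,(0,0,255))
for y in(-.016,.016):
  for x in (-.02,.02):dot([.4861+.955*x+.2955*y,-.2457-.2955*x+.955*y,.05],(0,255,0))
cv2.imwrite("pics/c3.png",im)
```

```text
t2.62 pos [ 0.4764 -0.2254  0.09  ] shift [ 80.6 -17.7  13.3] turn [ 0.57 -0.94 -0.56] F [ 0.9 -0.2 -0.2] w 87.0 q6 -1.94
```

View pics/c3.png

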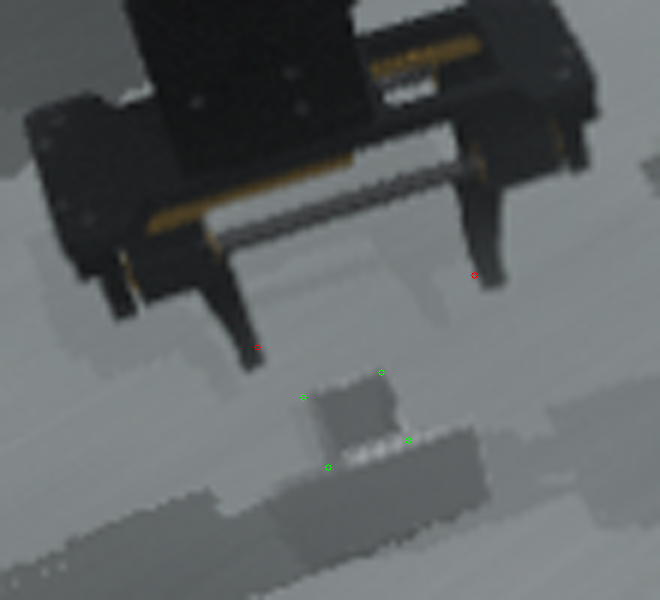

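The scene view shows the fingers at (250,365) and (490,285), straddling the socket at about (350,410). They still need the computed correction of -18 mm in y and +13 mm in z.

Emit:
{"op": "carry_out", "data": {"motion": [[[0,-9,7,0.5,-0.9,-0.5,1],[0,-6,4,0,0,0,1],[0,-2,1,0,0,0,1],[0,0,0,0,0,0,1],[0,0,0,0,0,0,1]]]}}

```text
clock: 3.08
tool_pos: [0.4857, -0.2483, 0.0935]
ee_rot: [[0.006, 0.294, 0.956], [-0.005, 0.956, -0.294], [-1.0, -0.003, 0.007]]
wrist_force: [-0.2, -0.6, 0.6]
gripper_width: 0.087
```

Run:
```python
from workcell import arm
from h import *
need(arm.observe(),[.483,-.245,.009],-.30)
```

```text
t3.08 pos [ 0.4857 -0.2483  0.0935] shift [84.5  2.6 -4.2] turn [0.09 0.41 0.15] F [-0.2 -0.6  0.6] w 87.0 q6 -1.95
```

Emit:
{"op": "carry_out", "data": {"motion": [[[10,1,-2,0,0.3,0.1,1],[18,1,-2,0,0,0,1],[18,0,0,0,0,0,1],[15,0,0,0,0,0,1],[9,0,0,0,0,0,1],[4,0,0,0,0,0,1],[0,0,0,0,0,0,1],[0,0,0,0,0,0,1]]]}}

```text
clock: 3.75
tool_pos: [0.4826, -0.2467, 0.0154]
ee_rot: [[0.003, 0.296, 0.955], [-0.002, 0.955, -0.296], [-1.0, -0.001, 0.003]]
wrist_force: [-0.5, 0.1, -0.5]
gripper_width: 0.0867
```

Run:
```python
from workcell import arm
from h import *
need(arm.observe(),[.483,-.245,.009],-.30)
```

```text
t3.75 pos [ 0.4826 -0.2467  0.0154] shift [ 6.4  1.7 -0.2] turn [-0.05  0.19  0.08] F [-0.5  0.1 -0.5] w 86.7 q6 -1.95
```

Emit:
{"op": "carry_out", "data": {"motion": [[[4,1.5,0,0,0.1,0,1],[2,0,0,0,0,0,1],[0,0,0,0,0,0,0.6],[0,0,0,0,0,0,0.3],[0,0,0,0,0,0,0.3],[0,0,0,0,0,0,0.2],[0,0,0,0,0,0,0.2],[0,0,0,0,0,0,0.2],[0,0,0,0,0,0,0.2],[0,0,0,0,0,0,0.2]]], "newtons": 40}}

```text
clock: 4.58
tool_pos: [0.4852, -0.2465, 0.0121]
ee_rot: [[0.006, 0.296, 0.955], [-0.006, 0.955, -0.296], [-1.0, -0.004, 0.008]]
wrist_force: [-0.1, -0.1, -0.3]
gripper_width: 0.0416
```

Run:
```python
from workcell import arm
from h import *
need(arm.observe(),[.483,-.245,.009],-.30)
```

```text
t4.58 pos [ 0.4852 -0.2465  0.0121] shift [ 3.   0.7 -2.6] turn [-0.03  0.43  0.22] F [-0.1 -0.1 -0.3] w 41.6 q6 -1.94
```

Emit:
{"op": "carry_out", "data": {"motion": [[[2,0.5,-2,0,0.4,0.2,0.2],[0,0,0,0,0,0,0.2],[0,0,0,0,0,0,0.2],[0,0,0,0,0,0,0.2],[0,0,0,0,0,0,0.2],[0,0,0,0,0,0,0.2],[0,0,0,0,0,0,0.2]]]}}

```text
clock: 5.17
tool_pos: [0.4833, -0.2452, 0.0099]
ee_rot: [[-0.0, 0.296, 0.955], [0.0, 0.955, -0.296], [-1.0, 0.0, -0.0]]
wrist_force: [0.7, -0.2, 1.3]
gripper_width: 0.0321
```

Run:
```python
from workcell import arm
from h import *
need(arm.observe(),[.483,-.245,.009],-.30)
```

```text
t5.17 pos [ 0.4833 -0.2452  0.0099] shift [ 0.9  0.1 -0.4] turn [-0.03 -0.01 -0.01] F [ 0.7 -0.2  1.3] w 32.1 q6 -1.95
```

The grip is solid at 32.1 mm, the socket's width, with the TCP 9.9 mm above the underside. I'll lift, then turn.

Emit:
{"op": "carry_out", "data": {"motion": [[[-8,0,0,0,0,0,0],[-16,0,0,0,0,0,0],[-16,0,0,0,0,0,0],[-14,0,0,-3,0,0,0],[-10,4,0,-5,0,0,0],[-5,10,0,-5,0,0,0],[0,16,0,-5,0,0,0],[0,20,5,-5,0,0,0],[0,20,5,-5,0,0,0],[0,16,5,-4,0,0,0],[0,8,5,-2,0,0,0],[0,0,0,0,0,0,0]]]}}

```text
clock: 6.17
tool_pos: [0.4965, -0.1462, 0.0854]
ee_rot: [[-0.003, -0.314, 0.95], [0.001, 0.95, 0.314], [-1.0, 0.002, -0.002]]
wrist_force: [0.1, -0.6, -2.6]
gripper_width: 0.0321
```

Run:
```python
from workcell import arm
from h import *
need(arm.observe(),[.582,-.0476,.09],.30)
```

```text
t6.17 pos [ 0.4965 -0.1462  0.0854] shift [ -4.7  66.9 112.1] turn [ 1.08 -0.13 -0.09] F [ 0.1 -0.6 -2.6] w 32.1 q6 -2.39
```

Emit:
{"op": "carry_out", "data": {"motion": [[[0,10,10,0.8,-0.1,-0.1,0],[0,18,22,0,0,0,0],[0,18,24,0,0,0,0],[0,10,20,0,0,0,0],[0,4,12,0,0,0,0],[0,0,4,0,0,0,0],[0,0,0,0,0,0,0],[0,0,0,0,0,0,0]]]}}

```text
clock: 6.83
tool_pos: [0.5695, -0.0643, 0.0857]
ee_rot: [[-0.001, -0.289, 0.957], [-0.004, 0.957, 0.289], [-1.0, -0.004, -0.002]]
wrist_force: [-0.4, 0.4, -0.9]
gripper_width: 0.0316
```

Run:
```python
from workcell import arm
from h import *
o=arm.observe();need(o,[.582,-.0476,.0699],.30)
f=8;L=[]
for n,(u,v,w,h) in (("scene",(225,165,50,75)),("top",(250,130,50,75))):
    s=arm.snapshot(n);np.savez(f"{n}2.npz",**s)
    im=s["pixels"][v:v+h,u:u+w]
    im=cv2.convertScaleAbs(cv2.resize(im,None,fx=f,fy=f,interpolation=cv2.INTER_CUBIC),alpha=1.5)
    for i in range(0,w,10): cv2.putText(im,str(u+i),(i*f,8),0,.3,(0,255,255))
    for i in range(0,h,10): cv2.putText(im,str(v+i),(0,i*f+3),0,.3,(0,255,255))
    L.append(im)
cv2.imwrite("pics/c4.png",np.hstack(L))
```

```text
t6.83 pos [ 0.5695 -0.0643  0.0857] shift [15.7 12.5 16.8] turn [-0.4  -0.09  0.21] F [-0.4  0.4 -0.9] w 31.6 q6 -2.17
```

View pics/c4.png

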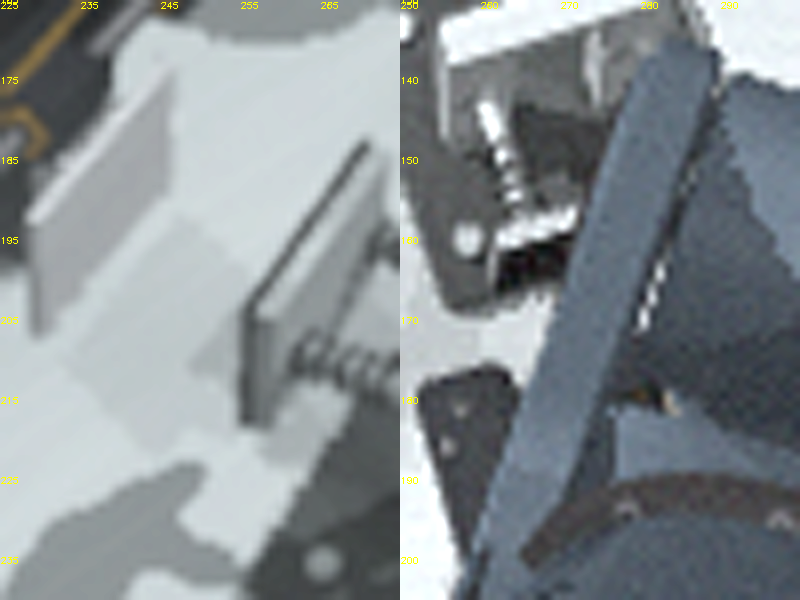

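The scene crop shows the holder's back face with corners at (30,222), (172,70), (172,190) and (38,338). The mount plate's rubber edge runs from (243,312) to (365,140), with its lower near corner at (240,425). I'll compare the two through the same camera, using the arm's pose as the reference.

Run:
```python
from workcell import arm
from h import *
o=arm.observe();S=dict(np.load("scene2.npz"))
C=o["ee_rot"];t=o["tool_pos"];X=C[:,2];Y=C[:,1]
px=lambda x,y:(225+x/8-.44,165+y/8-.44)
pz=t[2]-.0099
H=[("nt",(30,222),-.04,.05),("ft",(172,70),.04,.05),("fb",(172,190),.04,0),("nb",(38,338),-.04,0)]
inv=lambda P:np.array([225,165])*0+((proj(S,P)-[225,165]+.44)*8)
for n,p,y,h in H:
    P=t+X*.028+Y*y; P[2]=pz+h
    q=onz(S,*px(*p),pz+h); d=q-P
    print(n,"pred px",np.round(inv(P)),"meas",p,"diff mm along x,y",np.round([d@X*1000,d@Y*1000],1))
for c in [(.647,-.0275,.30),(.6465,-.0265,.31)]:
    x=np.array([np.cos(c[2]),np.sin(c[2]),0]);y=np.array([-x[1],x[0],0]);F=np.array([c[0],c[1],.085])
    print(c,"nt,ft,nb px",[np.round(inv(F+y*a+[0,0,b])).tolist() for a,b in((-.04,.025),(.04,.025),(-.04,-.025))],
    "rear nt,ft",[np.round(inv(F+x*.01+y*a+[0,0,.025])).tolist() for a in(-.04,.04)])
a,b=onz(S,*px(243,312),.11),onz(S,*px(365,140),.11);print(a,b,np.linalg.norm(a-b),np.arctan2(-(b-a)[0],(b-a)[1]))
a,b=onz(S,*px(268,320),.11),onz(S,*px(388,152),.11);print(a,b,np.linalg.norm(a-b),np.arctan2(-(b-a)[0],(b-a)[1]))
```

```text
nt pred px [ 36. 226.] meas (30, 222) diff mm along x,y [-2.3  0.7]
ft pred px [178.  65.] meas (172, 70) diff mm along x,y [-0.4 -3. ]
fb pred px [177. 184.] meas (172, 190) diff mm along x,y [-0.2 -3. ]
nb pred px [ 41. 347.] meas (38, 338) diff mm along x,y [-2.5  2.5]
(0.647, -0.0275, 0.3) nt,ft,nb px [[234.0, 311.0], [364.0, 144.0], [231.0, 428.0]] rear nt,ft [[266.0, 324.0], [393.0, 155.0]]
(0.6465, -0.0265, 0.31) nt,ft,nb px [[237.0, 309.0], [364.0, 141.0], [234.0, 425.0]] rear nt,ft [[268.0, 322.0], [393.0, 152.0]]
[ 0.66073255 -0.06420609  0.11      ] [0.63435481 0.0121246  0.11      ] 0.08075988038477686 0.3327244403803393
[ 0.66775925 -0.0611839   0.11      ] [0.64271228 0.01343893 0.11      ] 0.07871414707431071 0.32383185863903796
```

```bash
cat >> h.py <<'E'
def edge(s,A,B,half=4,sign=0,n=40,trim=.08):
    "sub-pixel line along the image segment A-B (steepest grey change across it); returns its two ends"
    g=cv2.GaussianBlur(cv2.cvtColor(s["pixels"],cv2.COLOR_BGR2GRAY),(0,0),.7).astype(np.float32)
    A,B=np.float32(A),np.float32(B);d=(B-A)/np.linalg.norm(B-A);m=np.float32([-d[1],d[0]]);r=np.arange(-half,half+.01,.1,np.float32)
    pts=[]
    for t in np.linspace(trim,1-trim,n):
        c=A+(B-A)*t;xy=c+r[:,None]*m
        p=cv2.remap(g,xy[:,:1].astype(np.float32),xy[:,1:].astype(np.float32),cv2.INTER_LINEAR)[:,0]
        k=np.gradient(p);k=k*sign if sign else abs(k);w=np.clip(k,0,None);i=np.argmax(w);w=w*(abs(r-r[i])<1)
        pts.append(c+m*(w@r/w.sum()))
    vx,vy,x,y=cv2.fitLine(np.float32(pts),cv2.DIST_HUBER,0,.01,.01).ravel();v=np.array([vx,vy]);P=np.array([x,y])
    res=np.std((np.array(pts)-P)@[-vy,vx])
    return P+v*((A-P)@v),P+v*((B-P)@v),res
def yawof(s,e,z):
    a,b=onz(s,*e[0],z),onz(s,*e[1],z);v=b-a
    if v[1]<0:v=-v
    return np.round(np.arctan2(-v[0],v[1]),3),np.round((a+b)/2,4),"res px %.2f"%e[2]
E
python3 - <<'E'
from workcell import arm
from h import *
S0,S2,T0=[dict(np.load(f+".npz")) for f in("scene0","scene2","top0")]
o=arm.observe();pz=o["tool_pos"][2]-.0099
s2=lambda x,y:(225+x/8-.44,165+y/8-.44)
s0=lambda x,y:(250+(x-396)/6-.42,178+y/6-.42)
t0=lambda x,y:(240+(x-396)/6-.42,120+(y-300)/6-.42)
print("tool yaw",np.arctan2(o["ee_rot"][1,2],o["ee_rot"][0,2]))
print("holder scene2 back top", yawof(S2,edge(S2,s2(30,222),s2(172,70),2),pz+.05))
print("holder scene2 back bottom", yawof(S2,edge(S2,s2(38,338),s2(172,190),2),pz))
for n,S,f in(("scene2",S2,((243,312),(365,140),(268,320),(388,152))),("scene0",S0,((428,152),(519,28),(440,160),(538,42)))):
    q=s2 if n=="scene2" else s0
    print(n,"rubber front top",yawof(S,edge(S,q(*f[0]),q(*f[1]),1.5),.11))
print("top strip front",yawof(T0,edge(T0,t0(530,548),t0(716,497),2),.11))
print("top strip rear",yawof(T0,edge(T0,t0(527,530),t0(710,478),2),.11))
print("top rubber bottom",yawof(T0,edge(T0,t0(527,578),t0(718,525),2),.06))
print("crossbar rear",yawof(T0,edge(T0,t0(486,375),t0(655,328),2),.124))
print("crossbar front",yawof(T0,edge(T0,t0(490,408),t0(660,357),2),.124))
E
```

```text
tool yaw 0.29207865224878177
holder scene2 back top (np.float64(0.255), array([ 0.591 , -0.0575,  0.1258]), 'res px 0.62')
holder scene2 back bottom (np.float64(0.299), array([ 0.594 , -0.0571,  0.0758]), 'res px 0.21')
scene2 rubber front top (np.float64(0.333), array([ 0.6457, -0.0261,  0.11  ]), 'res px 0.07')
scene0 rubber front top (np.float64(0.334), array([ 0.6453, -0.0257,  0.11  ]), 'res px 0.36')
top strip front (np.float64(0.33), array([ 0.6496, -0.0263,  0.11  ]), 'res px 0.19')
top strip rear (np.float64(0.237), array([ 0.6544, -0.0251,  0.11  ]), 'res px 0.77')
top rubber bottom (np.float64(0.339), array([ 0.6457, -0.0294,  0.06  ]), 'res px 0.44')
crossbar rear (np.float64(0.341), array([ 0.7185, -0.003 ,  0.124 ]), 'res px 0.30')
crossbar front (np.float64(0.336), array([ 0.7033, -0.0057,  0.124 ]), 'res px 0.22')
```

The line fits agree on a mount yaw of about 0.335. The holder's bottom edge reads 0.299 against the tool's 0.292, so camera bias is small. The face centre is at about (0.6447,-0.0273). I'll approach to a gap of about 10 mm.

Run:
```python
from workcell import arm
from h import *
need(arm.observe(),[.6088,-.0398,.0699],.335)
```

```text
t6.93 pos [ 0.5691 -0.0646  0.0857] shift [15.6 12.3 45.2] turn [-2.46 -0.11  0.19] F [ 0.2  0.  -2. ] w 32.0 q6 -2.17
```

Emit:
{"op": "carry_out", "data": {"motion": [[[5,3,0,-1.4,-0.1,0.2,0],[6,4,3,-1,0,0,0],[3,2,10,0,0,0,0],[1,1,14,0,0,0,0],[0,0,10,0,0,0,0],[0,0,5,0,0,0,0],[0,0,0,0,0,0,0],[0,0,0,0,0,0,0]]]}}

```text
clock: 7.6
tool_pos: [0.6054, -0.0437, 0.0687]
ee_rot: [[-0.005, -0.322, 0.947], [0.0, 0.947, 0.322], [-1.0, 0.002, -0.004]]
wrist_force: [-0.4, 0.7, -1.9]
gripper_width: 0.0317
```

Run:
```python
from workcell import arm
from h import *
need(arm.observe(),[.6088,-.0398,.0699],.335)
```

```text
t7.60 pos [ 0.6054 -0.0437  0.0687] shift [-1.2  2.6  4.5] turn [-0.42 -0.24 -0.11] F [-0.4  0.7 -1.9] w 31.7 q6 -2.15
```

Emit:
{"op": "carry_out", "data": {"motion": [[[-1.2,2.5,2,-0.4,-0.2,-0.1,0],[0,0,1,0,0,0,0],[0,0,0,0,0,0,0],[0,0,0,0,0,0,0]]]}}

```text
clock: 7.93
tool_pos: [0.6063, -0.0401, 0.0701]
ee_rot: [[-0.002, -0.329, 0.944], [-0.0, 0.944, 0.329], [-1.0, 0.001, -0.002]]
wrist_force: [-0.4, -1.4, -0.9]
gripper_width: 0.0319
```

Run:
```python
from workcell import arm
from h import *
o=arm.observe();need(o,[.6088,-.0398,.0699],.335)
f=12;u,v,w,h=230,170,60,50
s=arm.snapshot("scene");np.savez("scene3.npz",**s)
im=cv2.convertScaleAbs(cv2.resize(s["pixels"][v:v+h,u:u+w],None,fx=f,fy=f,interpolation=cv2.INTER_CUBIC),alpha=1.5)
cv2.imwrite("pics/c5.png",im)
C=o["ee_rot"];t=o["tool_pos"]
for y,z in((-.04,0),(.04,0),(-.04,.05),(.04,.05)):
    P=t+C[:,2]*.028+C[:,1]*y;P[2]=t[2]-.0099+z;print(np.round((proj(s,P)-[u,v]+.46)*f))
```

```text
t7.93 pos [ 0.6063 -0.0401  0.0701] shift [ 0.2 -0.5  2.5] turn [ 0.   -0.12 -0.04] F [-0.4 -1.4 -0.9] w 31.9 q6 -2.15
[231. 553.]
[408. 300.]
[233. 377.]
[417. 125.]
```

View pics/c5.png

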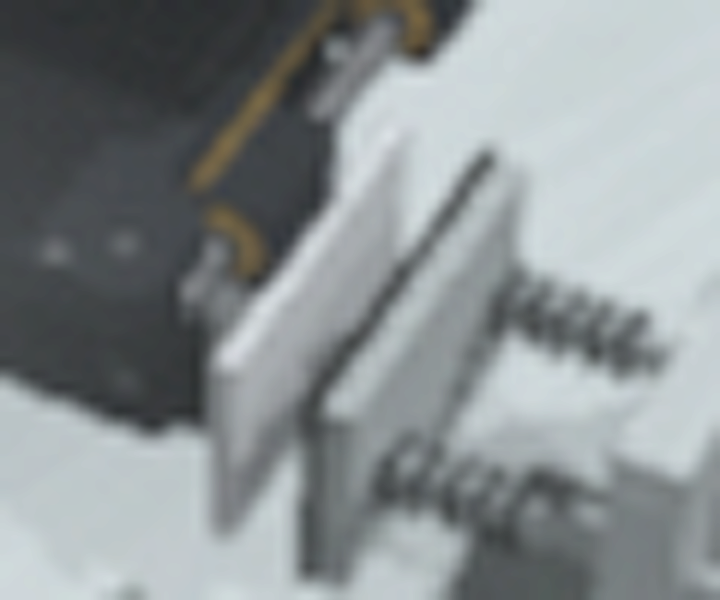

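The crop shows the holder's back face with corners at (228,370), (232,533) and (403,135). The rubber face is just behind it with corners at (308,405), (300,578) and (488,150). I'll solve for the relative offset from these pairs.

Run:
```python
from workcell import arm
from h import *
s=dict(np.load("scene3.npz"));o=arm.observe();C=o["ee_rot"];t=o["tool_pos"];u,v,f=230,170,12
P0=lambda y,z:np.r_[(t+C[:,2]*.028+C[:,1]*y)[:2],.0602+z]
pr=lambda P:(proj(s,P)-[u,v]+.46)*f
x=C[:,2];y=C[:,1];z=np.array([0,0,1.])
A=[];b=[]
for (a,c),h,m in (((-.04,.05),(228,370),(308,405)),((-.04,0),(232,533),(300,578)),((.04,.05),(403,135),(488,150))):
    P=P0(a,c);J=np.array([(pr(P+k*.005)-pr(P-k*.005))/10 for k in(x,y,z)]).T
    d=np.subtract(m,h);A.append(J);b.append(d);print(np.round(J,1).tolist(),"dx,dy",np.round(np.linalg.solve(J[:,:2],d),1))
print("lsq dx dy dz",np.linalg.lstsq(np.vstack(A),np.hstack(b),rcond=None)[0])
# line fits, px in crop -> image
q=lambda a,c:(u+a/f-.46,v+c/f-.46)
for n,e,Z in(("holder top back",((228,370),(403,135)),.1102),("holder bottom back",((232,533),(300,425)),.0602),("rubber top",((308,405),(488,150)),.11)):
    r=yawof(s,edge(s,q(*e[0]),q(*e[1]),1.5),Z);print(n,r,"along x",r[1]@x)
print("TCP along x",t@x)
```

```text
[[4.7, 2.4, 0.0], [1.8, -3.4, -3.7]] dx,dy [17.6 -1. ]
[[4.5, 2.3, 0.0], [1.8, -3.4, -3.4]] dx,dy [17.4 -4.2]
[[4.5, 2.2, 0.2], [1.6, -3.0, -3.6]] dx,dy [17.1  4.1]
lsq dx dy dz [ 34.05247154 -34.77736139  39.2585282 ]
holder top back (np.float64(0.325), array([ 0.6288, -0.0327,  0.1102]), 'res px 0.39') along x 0.5828744780792596
holder bottom back (np.float64(0.414), array([ 0.6367, -0.0498,  0.0602]), 'res px 0.51') along x 0.5848152120880525
rubber top (np.float64(0.424), array([ 0.6482, -0.0253,  0.11  ]), 'res px 0.45') along x 0.6036292805836766
TCP along x 0.5592031654926459
```

The yaw matches. The plate looks about 0.5–1 mm in +y from the holder, and the gap is about 13–17 mm. I'll nudge sideways and advance, watching the force.

Emit:
{"op": "carry_out", "data": {"motion": [[[0,0.7,3,0,-0.1,0,0],[0,0,4,0,0,0,0],[0,0,4,0,0,0,0],[0,0,2,0,0,0,0],[0,0,0,0,0,0,0],[0,0,0,0,0,0,0]]]}}

```text
clock: 8.48
tool_pos: [0.6196, -0.035, 0.0703]
ee_rot: [[0.0, -0.328, 0.945], [0.0, 0.945, 0.328], [-1.0, 0.0, 0.0]]
wrist_force: [-0.3, -0.4, -1.4]
gripper_width: 0.0316
```

```bash
cat > st.py <<'E'
from workcell import arm
from h import *
o=arm.observe();x=np.array([.944,.329,0]);y=np.array([-.329,.944,0]);t=o["tool_pos"]
need(o,.572*x-.237*y+[0,0,.0699],.335);print("s %.1f L %.1f mm"%(t@x*1e3,t@y*1e3),"push",round(-o["wrist_force"]@x,2),"side",round(o["wrist_force"]@y,2),"M",np.round(o["torque"],2))
E
python3 st.py
```

```text
t8.48 pos [ 0.6196 -0.035   0.0703] shift [ 0.4  0.1 -1.8] turn [-0.03  0.02 -0.02] F [-0.3 -0.4 -1.4] w 31.6 q6 -2.14
s 573.4 L -236.9 mm push 0.4 side -0.31 M [0.02 0.06 0.  ]
```

Emit:
{"op": "carry_out", "data": {"motion": [[[0,0,2,0,0,0,0],[0,0,2,0,0,0,0],[0,0,2,0,0,0,0],[0,0,0,0,0,0,0],[0,0,0,0,0,0,0]]]}}

```text
clock: 8.9
tool_pos: [0.6233, -0.0334, 0.0701]
ee_rot: [[-0.006, -0.328, 0.945], [-0.0, 0.945, 0.328], [-1.0, 0.002, -0.005]]
wrist_force: [-0.8, -1.4, -0.7]
gripper_width: 0.0319
```

```bash
python3 st.py
```

```text
t8.90 pos [ 0.6233 -0.0334  0.0701] shift [ 0.2 -0.2 -5.7] turn [-0.04 -0.31 -0.1 ] F [-0.8 -1.4 -0.7] w 31.9 q6 -2.14
s 577.4 L -236.6 mm push 1.21 side -1.04 M [-0.13  0.28 -0.13]
```

```bash
python3 - <<'E'
from workcell import arm
from h import *
f=16;u,v,w,h=238,175,45,37
s=arm.snapshot("scene");np.savez("scene4.npz",**s)
cv2.imwrite("pics/c6.png",cv2.convertScaleAbs(cv2.resize(s["pixels"][v:v+h,u:u+w],None,fx=f,fy=f,interpolation=cv2.INTER_CUBIC),alpha=1.4))
E
python3 st.py
```

```text
t8.95 pos [ 0.6233 -0.0334  0.07  ] shift [ 0.2 -0.2 -5.7] turn [-0.05 -0.31 -0.1 ] F [-2.3 -1.   0. ] w 31.8 q6 -2.14
s 577.4 L -236.6 mm push 2.51 side -0.19 M [-0.11  0.28 -0.1 ]
```

View pics/c6.png

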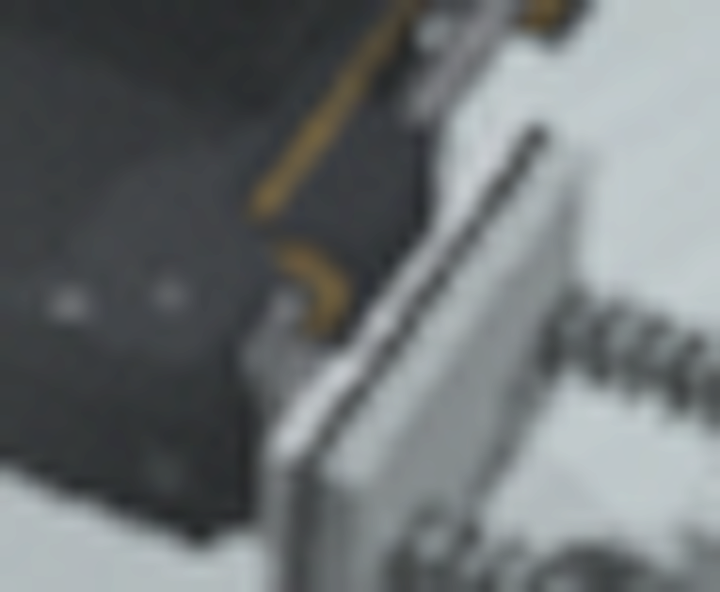

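The picture shows the holder's bright top edge flush and parallel against the dark rubber line, from (275,455) to (540,130). It is just touching, with about 2 N of push. I'll press on.

Emit:
{"op": "carry_out", "data": {"motion": [[[0,-0.2,2,0,-0.3,-0.1,0],[0,0,2,0,0,0,0],[0,0,2,0,0,0,0],[0,0,2,0,0,0,0],[0,0,0,0,0,0,0],[0,0,0,0,0,0,0]]]}}

```text
clock: 9.45
tool_pos: [0.6266, -0.0322, 0.07]
ee_rot: [[-0.011, -0.327, 0.945], [-0.001, 0.945, 0.327], [-1.0, 0.002, -0.01]]
wrist_force: [-4.2, -3.7, 1.9]
gripper_width: 0.0318
```

```bash
python3 st.py
```

```text
t9.45 pos [ 0.6266 -0.0322  0.07  ] shift [ 0.1 -0.3 -9.2] turn [-0.11 -0.59 -0.13] F [-4.2 -3.7  1.9] w 31.8 q6 -2.13
s 580.9 L -236.5 mm push 5.21 side -2.06 M [-0.34  0.57 -0.23]
```

Emit:
{"op": "carry_out", "data": {"motion": [[[0,-0.2,2,-0.1,-0.6,-0.1,0],[0,0,2,0,-0.5,-0.1,0],[0,0,2,0,-0.4,0,0],[0,0,1.5,0,-0.4,0,0]]]}}

```text
clock: 9.78
tool_pos: [0.6284, -0.0313, 0.0689]
ee_rot: [[0.009, -0.329, 0.944], [0.005, 0.944, 0.329], [-1.0, 0.001, 0.01]]
wrist_force: [-5.9, -4.0, 1.0]
gripper_width: 0.0316
```

```bash
python3 st.py
```

```text
t9.78 pos [ 0.6284 -0.0313  0.0689] shift [ -1.1  -0.6 -11.3] turn [ 0.    0.59 -0.09] F [-5.9 -4.   1. ] w 31.6 q6 -2.14
s 582.9 L -236.3 mm push 6.83 side -1.81 M [-0.68  0.93 -0.28]
```

Emit:
{"op": "carry_out", "data": {"motion": [[[-1,-0.4,2,0,0.4,0,0],[0,0,2,0,0,0,0],[0,0,2,0,-0.1,0,0],[0,0,1.5,0,-0.1,0,0]]]}}

```text
clock: 10.12
tool_pos: [0.6288, -0.0309, 0.0687]
ee_rot: [[-0.01, -0.328, 0.945], [0.002, 0.945, 0.328], [-1.0, 0.006, -0.009]]
wrist_force: [-6.7, -3.2, 2.9]
gripper_width: 0.0322
```

```bash
python3 st.py
```

```text
t10.12 pos [ 0.6288 -0.0309  0.0687] shift [ -1.1  -0.8 -11.8] turn [-0.07 -0.52 -0.32] F [-6.7 -3.2  2.9] w 32.2 q6 -2.13
s 583.4 L -236.1 mm push 7.43 side -0.84 M [-0.52  0.77 -0.26]
```

Emit:
{"op": "carry_out", "data": {"motion": [[[-0.6,-0.4,3,0,-0.4,-0.2,0],[-0.4,-0.2,3,0,-0.3,0,0],[-0.4,0,3,0,-0.3,0,0],[-0.4,0,3,0,-0.3,0,0]]]}}

```text
clock: 10.45
tool_pos: [0.6313, -0.0299, 0.0688]
ee_rot: [[-0.009, -0.326, 0.945], [0.004, 0.945, 0.326], [-1.0, 0.007, -0.007]]
wrist_force: [-7.1, -4.5, 3.4]
gripper_width: 0.0318
```

```bash
python3 st.py
```

```text
t10.45 pos [ 0.6313 -0.0299  0.0688] shift [ -1.   -1.  -14.5] turn [-0.14 -0.41 -0.41] F [-7.1 -4.5  3.4] w 31.8 q6 -2.13
s 586.1 L -235.9 mm push 8.2 side -1.85 M [-0.8   1.05 -0.34]
```

Emit:
{"op": "carry_out", "data": {"motion": [[[-1,-0.8,3,-0.1,-0.5,-0.4,0],[-0.8,-0.6,3,-0.1,-0.4,-0.2,0],[-0.6,-0.4,3,0,-0.3,-0.1,0],[-0.6,-0.3,3,0,-0.3,-0.1,0]]]}}

```text
clock: 10.78
tool_pos: [0.6311, -0.0302, 0.0685]
ee_rot: [[-0.008, -0.328, 0.945], [-0.001, 0.945, 0.328], [-1.0, 0.001, -0.008]]
wrist_force: [-7.9, -4.7, 1.9]
gripper_width: 0.0318
```

```bash
python3 st.py
```

```text
t10.78 pos [ 0.6311 -0.0302  0.0685] shift [ -1.3  -0.7 -14.2] turn [-0.05 -0.46 -0.08] F [-7.9 -4.7  1.9] w 31.8 q6 -2.13
s 585.8 L -236.1 mm push 8.98 side -1.81 M [-0.69  1.07 -0.38]
```

Emit:
{"op": "carry_out", "data": {"motion": [[[-2,-0.5,3.2,0,-0.6,-0.1,0],[-2,-0.5,3.2,0,-0.5,-0.1,0],[-1.5,-0.4,3.2,0,-0.4,-0.1,0],[-1.2,-0.3,3.2,0,-0.4,-0.1,0]]]}}

```text
clock: 11.12
tool_pos: [0.63, -0.0299, 0.0694]
ee_rot: [[-0.007, -0.326, 0.945], [0.003, 0.945, 0.326], [-1.0, 0.005, -0.005]]
wrist_force: [-7.3, -4.7, -0.1]
gripper_width: 0.0313
```

```bash
python3 st.py
```

```text
t11.12 pos [ 0.63   -0.0299  0.0694] shift [ -0.4  -1.4 -13.3] turn [-0.17 -0.31 -0.27] F [-7.3 -4.7 -0.1] w 31.3 q6 -2.13
s 584.9 L -235.5 mm push 8.46 side -2.03 M [-0.7   1.02 -0.36]
```

Emit:
{"op": "carry_out", "data": {"motion": [[[-1,-1.5,3.6,-0.1,-0.5,-0.3,0],[-1,-1.2,3.6,-0.1,-0.4,-0.2,0],[-1,-1,3.6,0,-0.4,-0.1,0],[-1,-0.7,3.6,0,-0.4,-0.1,0]]]}}

```text
clock: 11.45
tool_pos: [0.6312, -0.0296, 0.0694]
ee_rot: [[-0.006, -0.327, 0.945], [0.003, 0.945, 0.327], [-1.0, 0.005, -0.005]]
wrist_force: [-8.2, -3.7, -0.3]
gripper_width: 0.0316
```

```bash
python3 st.py
```

```text
t11.45 pos [ 0.6312 -0.0296  0.0694] shift [ -0.5  -1.3 -14.5] turn [-0.08 -0.29 -0.3 ] F [-8.2 -3.7 -0.3] w 31.6 q6 -2.13
s 586.2 L -235.6 mm push 8.96 side -0.81 M [-0.77  1.1  -0.33]
```

Emit:
{"op": "carry_out", "data": {"motion": [[[-1,-2,3.8,0,-0.4,-0.3,0],[-1,-2,3.8,0,-0.4,-0.2,0],[-1,-1.5,3.8,0,-0.4,-0.2,0],[-1,-1,3.8,0,-0.4,-0.1,0],[-1,-1,3.8,0,-0.4,-0.1,0],[-1,-1,3.8,0,-0.4,-0.1,0]]]}}

```text
clock: 11.95
tool_pos: [0.632, -0.0291, 0.0696]
ee_rot: [[-0.015, -0.326, 0.945], [0.005, 0.945, 0.326], [-1.0, 0.01, -0.013]]
wrist_force: [-9.4, -4.0, 1.7]
gripper_width: 0.0315
```

```bash
python3 st.py
python3 - <<'E'
from workcell import arm
from h import *
f=16;u,v,w,h=243,178,45,37
s=arm.snapshot("scene");np.savez("scene5.npz",**s)
cv2.imwrite("pics/c7.png",cv2.convertScaleAbs(cv2.resize(s["pixels"][v:v+h,u:u+w],None,fx=f,fy=f,interpolation=cv2.INTER_CUBIC),alpha=1.4))
E
```

```text
t11.95 pos [ 0.632  -0.0291  0.0696] shift [ -0.1  -1.6 -15.4] turn [-0.19 -0.73 -0.57] F [-9.4 -4.   1.7] w 31.5 q6 -2.13
s 587.0 L -235.4 mm push 10.17 side -0.72 M [-0.65  1.23 -0.29]
```

View pics/c7.png

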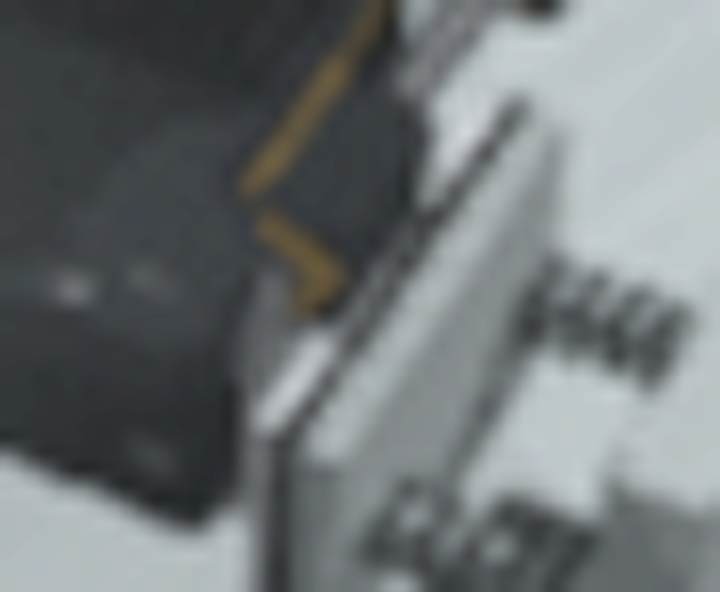

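The crop still shows the holder flush and parallel to the rubber, from (265,430) to (520,105), with a push of 10.2 N. I'll trim the tilt and side drift while holding.

Emit:
{"op": "carry_out", "data": {"motion": [[[-0.8,-3,3.7,-0.1,-0.8,-0.6,0],[-0.8,-3,3.7,-0.1,-0.7,-0.5,0],[-0.8,-2.5,3.7,-0.1,-0.6,-0.4,0],[-0.8,-2.5,3.7,-0.1,-0.5,-0.3,0],[-0.8,-2,3.7,-0.1,-0.5,-0.3,0],[-0.8,-2,3.7,-0.1,-0.5,-0.3,0]]]}}

```text
clock: 12.5
tool_pos: [0.6313, -0.0309, 0.0674]
ee_rot: [[-0.002, -0.334, 0.943], [-0.002, 0.943, 0.334], [-1.0, -0.001, -0.003]]
wrist_force: [-8.2, -2.2, 1.5]
gripper_width: 0.0319
```

```bash
python3 st.py
```

```text
t12.50 pos [ 0.6313 -0.0309  0.0674] shift [ -2.4   0.1 -14.1] turn [ 0.3  -0.15  0.08] F [-8.2 -2.2  1.5] w 31.9 q6 -2.13
s 585.8 L -236.8 mm push 8.49 side 0.62 M [-0.32  1.24 -0.3 ]
```

Emit:
{"op": "carry_out", "data": {"motion": [[[-3,-1,3.8,0.2,-0.4,0,0],[-3,-1,3.8,0.1,-0.4,0,0],[-2.5,-1,3.8,0,-0.4,-0.1,0],[-2,-1,3.8,0,-0.4,-0.1,0]]]}}

```text
clock: 12.83
tool_pos: [0.6298, -0.0296, 0.0704]
ee_rot: [[-0.015, -0.327, 0.945], [0.007, 0.945, 0.327], [-1.0, 0.011, -0.012]]
wrist_force: [-7.6, -4.7, -2.6]
gripper_width: 0.0323
```

```bash
python3 st.py
```

```text
t12.83 pos [ 0.6298 -0.0296  0.0704] shift [  0.6  -1.7 -13.1] turn [-0.1  -0.66 -0.65] F [-7.6 -4.7 -2.6] w 32.3 q6 -2.13
s 584.8 L -235.2 mm push 8.76 side -1.9 M [-0.6   1.1  -0.28]
```

Emit:
{"op": "carry_out", "data": {"motion": [[[-0.8,-2.5,4,0,-0.7,-0.6,0],[-1,-2,4,0,-0.5,-0.4,0],[-1.2,-1.8,4,0,-0.4,-0.2,0],[-1.2,-1.5,4,0,-0.4,-0.2,0]]]}}

```text
clock: 13.17
tool_pos: [0.6314, -0.0298, 0.0693]
ee_rot: [[-0.011, -0.325, 0.946], [0.001, 0.946, 0.325], [-1.0, 0.004, -0.01]]
wrist_force: [-8.5, -3.8, 0.2]
gripper_width: 0.0318
```

```bash
python3 st.py
```

```text
t13.17 pos [ 0.6314 -0.0298  0.0693] shift [ -0.4  -1.1 -14.6] turn [-0.2  -0.56 -0.25] F [-8.5 -3.8  0.2] w 31.8 q6 -2.12
s 586.3 L -235.9 mm push 9.33 side -0.8 M [-0.49  1.22 -0.31]
```

Emit:
{"op": "carry_out", "data": {"motion": [[[-1.3,-2,4,-0.2,-0.8,-0.3,0],[-1.3,-2,4,-0.1,-0.7,-0.3,0],[-1.3,-2,4,-0.1,-0.6,-0.3,0],[-1.3,-1.8,4,-0.1,-0.5,-0.3,0],[-1.3,-1.8,4,-0.1,-0.5,-0.3,0],[-1.3,-1.8,4,-0.1,-0.5,-0.3,0]]]}}

```text
clock: 13.67
tool_pos: [0.6313, -0.0302, 0.069]
ee_rot: [[-0.002, -0.335, 0.942], [-0.0, 0.942, 0.335], [-1.0, 0.0, -0.002]]
wrist_force: [-8.7, -2.3, -0.2]
gripper_width: 0.032
```

```bash
python3 st.py
```

```text
t13.67 pos [ 0.6313 -0.0302  0.069 ] shift [ -0.9  -0.6 -14.3] turn [ 0.39 -0.1  -0.02] F [-8.7 -2.3 -0.2] w 32.0 q6 -2.14
s 586.0 L -236.2 mm push 8.99 side 0.71 M [-0.41  1.35 -0.32]
```

Emit:
{"op": "carry_out", "data": {"motion": [[[-1.8,-1.8,4.4,0.2,-0.5,-0.2,0],[-1.6,-1.8,4.4,0,-0.5,-0.2,0],[-1.5,-1.8,4.4,0,-0.5,-0.2,0],[-1.5,-1.8,4.4,0,-0.5,-0.2,0],[-1.5,-1.8,4.4,0,-0.5,-0.2,0],[-1.5,-1.8,4.4,0,-0.5,-0.2,0]]]}}

```text
clock: 14.17
tool_pos: [0.6321, -0.0295, 0.0693]
ee_rot: [[-0.009, -0.329, 0.944], [0.005, 0.944, 0.33], [-1.0, 0.008, -0.007]]
wrist_force: [-9.2, -3.2, 0.1]
gripper_width: 0.0316
```

```bash
python3 st.py
```

```text
t14.17 pos [ 0.6321 -0.0295  0.0693] shift [ -0.5  -1.  -15.3] turn [ 0.04 -0.41 -0.44] F [-9.2 -3.2  0.1] w 31.6 q6 -2.13
s 587.0 L -235.9 mm push 9.74 side -0.05 M [-0.47  1.38 -0.34]
```

Steady at about 10 N and aligned. I'll hold it with the same bias.

Emit:
{"op": "carry_out", "data": {"motion": [[[-1.6,-2,4.4,0,-0.6,-0.5,0],[-1.5,-2,4.4,0,-0.6,-0.4,0],[-1.5,-1.9,4.4,0,-0.5,-0.3,0],[-1.5,-1.9,4.4,0,-0.5,-0.3,0],[-1.5,-1.9,4.4,0,-0.5,-0.3,0],[-1.5,-1.9,4.4,0,-0.5,-0.3,0],[-1.5,-1.9,4.4,0,-0.5,-0.3,0]]]}}

```text
clock: 14.75
tool_pos: [0.6322, -0.0297, 0.0691]
ee_rot: [[-0.011, -0.326, 0.945], [-0.005, 0.945, 0.326], [-1.0, -0.001, -0.012]]
wrist_force: [-8.7, -3.3, -0.0]
gripper_width: 0.0317
```

```bash
python3 st.py
```

```text
t14.75 pos [ 0.6322 -0.0297  0.0691] shift [ -0.6  -0.9 -15.4] turn [-0.15 -0.69  0.04] F [-8.7 -3.3 -0. ] w 31.7 q6 -2.12
s 587.0 L -236.0 mm push 9.33 side -0.27 M [-0.29  1.31 -0.37]
```

Emit:
{"op": "carry_out", "data": {"motion": [[[-1.7,-2,4.5,-0.1,-0.8,-0.2,0],[-1.6,-2,4.5,-0.1,-0.7,-0.2,0],[-1.6,-2,4.5,0,-0.6,-0.2,0],[-1.6,-2,4.5,0,-0.6,-0.2,0],[-1.6,-2,4.5,0,-0.6,-0.2,0],[-1.6,-2,4.5,0,-0.6,-0.2,0],[-1.6,-2,4.5,0,-0.6,-0.2,0],[-1.6,-2,4.5,0,-0.6,-0.2,0]]]}}

```text
clock: 15.42
tool_pos: [0.6322, -0.0294, 0.0693]
ee_rot: [[-0.008, -0.327, 0.945], [0.01, 0.945, 0.327], [-1.0, 0.012, -0.004]]
wrist_force: [-8.9, -2.6, 0.2]
gripper_width: 0.0316
```

```bash
python3 st.py
```

```text
t15.42 pos [ 0.6322 -0.0294  0.0693] shift [ -0.5  -1.1 -15.5] turn [-0.12 -0.23 -0.69] F [-8.9 -2.6  0.2] w 31.6 q6 -2.14
s 587.1 L -235.7 mm push 9.26 side 0.5 M [-0.42  1.38 -0.33]
```

Emit:
{"op": "carry_out", "data": {"motion": [[[-1.7,-2.3,4.7,-0.1,-0.6,-0.6,0],[-1.7,-2.2,4.7,-0.1,-0.6,-0.4,0],[-1.6,-2.1,4.7,0,-0.6,-0.3,0],[-1.6,-2.1,4.7,0,-0.6,-0.3,0],[-1.6,-2.1,4.7,0,-0.6,-0.3,0],[-1.6,-2.1,4.7,0,-0.6,-0.3,0],[-1.6,-2.1,4.7,0,-0.6,-0.3,0],[-1.6,-2.1,4.7,0,-0.6,-0.3,0]]]}}

```text
clock: 16.08
tool_pos: [0.6326, -0.0294, 0.0691]
ee_rot: [[-0.006, -0.326, 0.945], [0.004, 0.945, 0.326], [-1.0, 0.005, -0.004]]
wrist_force: [-10.3, -3.4, -0.0]
gripper_width: 0.0321
```

```bash
python3 st.py
```

```text
t16.08 pos [ 0.6326 -0.0294  0.0691] shift [ -0.8  -1.  -15.9] turn [-0.15 -0.24 -0.31] F [-10.3  -3.4  -0. ] w 32.1 q6 -2.13
s 587.5 L -235.9 mm push 10.82 side 0.13 M [-0.33  1.44 -0.35]
```

Emit:
{"op": "carry_out", "data": {"motion": [[[-1.8,-2.2,4.6,-0.1,-0.6,-0.4,0],[-1.7,-2.1,4.6,0,-0.6,-0.3,0],[-1.7,-2.1,4.6,0,-0.6,-0.3,0],[-1.7,-2.1,4.6,0,-0.6,-0.3,0],[-1.7,-2.1,4.6,0,-0.6,-0.3,0],[-1.7,-2.1,4.6,0,-0.6,-0.3,0]]]}}

```text
clock: 16.58
tool_pos: [0.6322, -0.0296, 0.069]
ee_rot: [[-0.006, -0.325, 0.946], [0.002, 0.946, 0.325], [-1.0, 0.004, -0.005]]
wrist_force: [-9.1, -2.2, -0.8]
gripper_width: 0.032
```

Run:
```python
from workcell import arm
from h import *
x=np.array([.944,.329,0]);y=np.array([-.329,.944,0])
for i in range(21):
    s=arm.snapshot("scene")
    if i%5==0:
        o=arm.observe();need(o,.572*x-.237*y+[0,0,.0699],.335);print(" push %.2f s %.1f"%(-o["wrist_force"]@x,o["tool_pos"]@x*1e3))
f=16;u,v,w,h=243,182,45,37
cv2.imwrite("pics/c8.png",cv2.convertScaleAbs(cv2.resize(s["pixels"][v:v+h,u:u+w],None,fx=f,fy=f,interpolation=cv2.INTER_CUBIC),alpha=1.4))
```

```text
t16.63 pos [ 0.6322 -0.0295  0.069 ] shift [ -0.8  -1.  -15.5] turn [-0.22 -0.26 -0.23] F [-8.8 -2.5 -0.1] w 31.5 q6 -2.13
 push 9.12 s 587.1
t16.88 pos [ 0.6323 -0.0296  0.0691] shift [ -0.8  -1.  -15.5] turn [-0.22 -0.26 -0.22] F [-9.6 -3.6 -0.4] w 31.7 q6 -2.13
 push 10.20 s 587.1
t17.13 pos [ 0.6322 -0.0295  0.069 ] shift [ -0.8  -1.  -15.5] turn [-0.21 -0.26 -0.22] F [-8.3 -3.5 -0.7] w 31.9 q6 -2.13
 push 8.96 s 587.1
t17.38 pos [ 0.6323 -0.0295  0.0691] shift [ -0.8  -1.  -15.5] turn [-0.21 -0.26 -0.22] F [-9.2 -2.4 -0.3] w 31.9 q6 -2.13
 push 9.45 s 587.2
t17.63 pos [ 0.6323 -0.0295  0.0691] shift [ -0.8  -1.  -15.5] turn [-0.21 -0.26 -0.22] F [-10.3  -2.7   0. ] w 31.7 q6 -2.13
 push 10.62 s 587.1
```

View pics/c8.png

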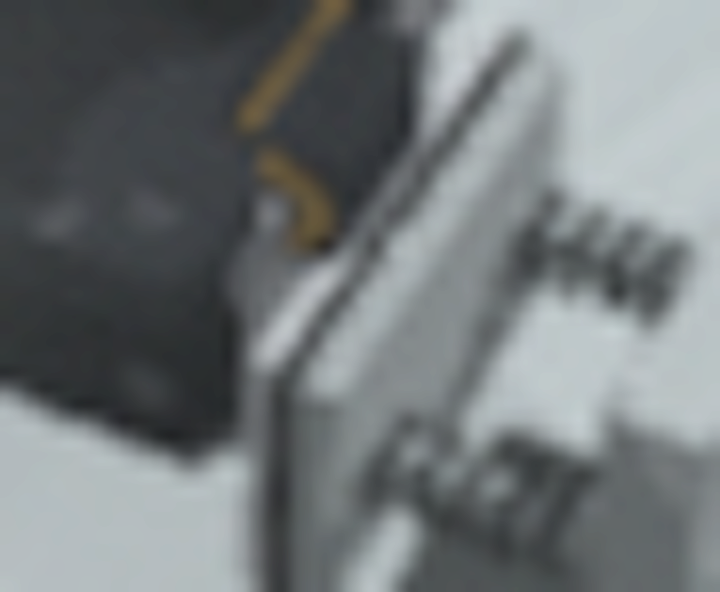

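Held with no new commands, the push stays at 9–10.6 N and the pose doesn't move. I'll check the lower near corner once, keeping the push on for more time.

Run:
```python
from workcell import arm
from h import *
x=np.array([.944,.329,0]);L=[];I=[]
for i in range(45):
    s=arm.snapshot("scene");I.append(s["pixels"].astype(np.float32));L.append(-arm.observe()["wrist_force"]@x)
print("push mean %.2f min %.2f max %.2f"%(np.mean(L),min(L),max(L)))
o=arm.observe();C=o["ee_rot"];t=o["tool_pos"]
m=np.clip(np.mean(I,0),0,255).astype(np.uint8);s["pixels"]=m;np.savez("scene6.npz",**s)
f=18;u,v,w,h=246,180,40,33
def cr(u,v,w,h,f):return cv2.convertScaleAbs(cv2.resize(m[v:v+h,u:u+w],None,fx=f,fy=f,interpolation=cv2.INTER_CUBIC),alpha=1.5)
im=np.hstack([cr(252,196,22,33,18),cr(264,178,22,33,18)])
cv2.imwrite("pics/c9.png",im)
for n,y,z in(("near top",-.04,.05),("near bottom",-.04,0),("far top",.04,.05)):
    for k in(.023-.0015,.028-.0015):
        P=t+C[:,2]*k+C[:,1]*y;P[2]=t[2]-.0099+z;q=proj(s,P);print(n,k,np.round((q-[252,196]+.47)*18),np.round((q-[264,178]+.47)*18+[396,0]))
```

```text
push mean 9.64 min 8.56 max 10.94
near top 0.0215 [110. 155.] [290. 479.]
near top 0.0265 [145. 169.] [325. 493.]
near bottom 0.0215 [100. 417.] [280. 741.]
near bottom 0.0265 [134. 430.] [314. 754.]
far top 0.0215 [ 380. -229.] [560.  95.]
far top 0.0265 [ 414. -217.] [594. 107.]
```

View pics/c9.png

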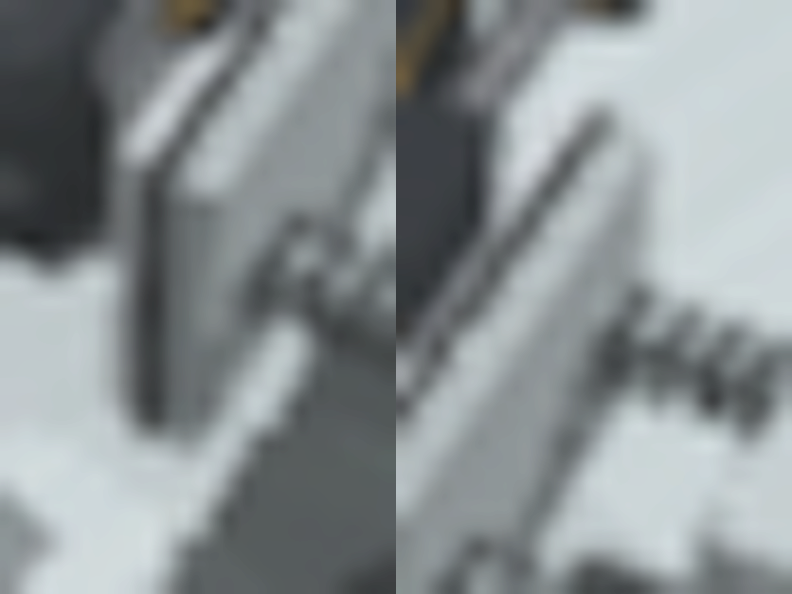

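In the left crop the holder's side edge (x≈128), the rubber (x≈150) and the metal (x≈185) run on one line at both top and bottom (≈425/432/438). That is flush to within about 1 mm. The right crop shows no gap along the top, and the mean push is 9.6 N, so I'll hand in.

```bash
python3 st.py; python3 -c "
from workcell import arm
print(arm.job_done())"
```

```text
t19.88 pos [ 0.6323 -0.0296  0.0691] shift [ -0.8  -1.  -15.5] turn [-0.21 -0.26 -0.22] F [-9.8 -2.5 -1. ] w 31.7 q6 -2.13
s 587.1 L -235.9 mm push 10.1 side 0.85 M [-0.35  1.44 -0.39]
the job is handed in; nothing more can be done
None
```

I picked up the holder across its socket and pressed its back squarely against the sprung plate. I handed the job in at 19.9 s, with the arm still gripping and pressing.

- **Push:** over the last 2.25 s before hand-in it averaged 9.6 N, ranging from 8.6 to 10.9 N. It had been between about 8.5 and 11 N for around 8 s in all, and no reading came near 20 N. The pose stayed still during the final hold.
- **Fit:** the last pictures show the edges flush to about 1 mm at the near side and no gap along the top edge. The tilt from square is about 0.3° or less on each axis.
- **Weaker checks:**
  - By arm pose the holder sits about 0.8 mm low and 1 mm to the side of my estimate of the plate's place, which is itself good to about 1–1.5 mm.
  - While I built up the push, the holder slid up to 2.5 mm on the rubber; I brought it back before the final hold.
  - The plate's far edge was too pale against the background to check directly.
- **Other things on the cart:** the path stayed clear of them and I felt no contact, but I took no overall picture at the end to confirm it.

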